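# Air the dial drying case

## Task

Open the clear-sided drying case to air it: take the sagging bolt on its door by the upright wooden handle, lift the bolt's head over the bent-up lip of the keeper without forcing it, and draw the bolt well out of the keeper. Then pull the door ajar by that handle, about 10 cm at its free edge, and finish while still gripping the handle and holding the door there against its closing spring; do not disturb the enamel jar in front of the door.

Things in the scene. Friction and masses are not known exactly. Their poses are not given: they have to be found in the camera images.
- case: The drying case, fixed to the bench: birch base board 322 x 142 mm, wooden posts, clear panes and a clear flat roof whose top is 112 mm above the bench; enamelled dials lie inside. Origin: centre of its underside, on the bench. Its x axis points to the back (away from the door), y to the left as one faces the door, z up. The door closes the front at x = -65 mm.
- hinge (a point): Point on the door's vertical hinge axis, at the door's left end (case frame: x -68, y +120 mm), at roof height.
- door (a joint): Door angle, rad: 0 shut; grows as the right-hand, free edge swings out towards the robot, at most 1.3. A spring shuts it: 0.25 N m at 0, rising by 0.5 N m per rad. The free edge is 238 mm from the hinge axis, so 0.43 rad is about 10 cm ajar.
- door_edge (a point): Top front corner of the door at its free (right) edge, 106 mm above the bench; it turns with the door.
- swivel (a point): Pivot of the bolt, on the front of the door: 105 mm from the hinge axis along the door, 15 mm in front of the door's face, 88 mm above the bench. The bolt swivels here about the line square to the door and slides through here along its own length. Axes turn with the door as those of the case.
- handle (a point): Middle of the bolt's handle: dark wooden cylinder 16 mm across, 40 mm tall, on a thin steel shank square to the rod; free for fingers on all sides, 29 mm above the roof and 15 mm in front of its edge. It lies 62 mm above the rod's axis and, bolt fully home, 85 mm from the swivel along the rod (away from the hinge). With the bolt sagging it is about 141 mm above the bench, leaning 0.10 rad.
- bolt: The steel barrel bolt with its handle: rod 8 mm thick, running along the front of the door to the right, with a head 18 mm across and 8 mm long at its right-hand end. Origin: at the swivel when fully home; its y axis runs along the rod towards the hinge.
- bolt_tilt (a joint): Lift of the bolt about the swivel, rad: 0 sagging (it falls back to this by its weight), 0.10 level, 0.15 at most. The head clears the lip of the keeper above 0.08, that is with the handle raised about 7 mm; at 0.10 it is raised 9 mm and has moved 6 mm towards the hinge.
- bolt_draw (a joint): How far the bolt is drawn along its rod towards the hinge, m: 0 fully home, 0.045 at most; friction about 1 N. Sagging, the head meets the lip at about 0.009; lifted, the head is clear of the keeper beyond 0.02.
- bolt_head (a point): Middle of the bolt's head, 165 mm from the swivel when fully home.
- keeper: Steel keeper on the right-hand post of the case: plate with a strap round the bolt's head, 49 mm high; same origin and axes as the case.
- lip (a point): Top of the slotted lip bent up across the keeper's mouth, 3 mm thick, 76 mm above the bench; the sagging rod lies in its slot and the head hangs behind it.
- enamel_jar: White lidded jar with a coloured filling, 42 mm across, 58 mm tall, standing on the bench in front of the door, clear of a door opened less than 0.6 rad. Origin: centre of its underside.

How it is judged:
On the way:
1. the bolt is drawn well out of the keeper, the door still shut (value of joint bolt_draw above 0.02 m and value of joint door below 0.25 rad), for 0.1 s.
At the end, for the whole second after the job is handed in: The door stands still between 0.29 and 0.58 rad (about 7 to 13 cm ajar at its free edge), the bolt is still drawn more than 20 mm, and the fingers still grip the bolt's handle with more than 1 N (value of joint door between 0.29 and 0.58 rad and velocity of joint door between -0.05 and 0.05 rad/s and value of joint bolt_draw above 0.02 m and contact force between the fingers and bolt above 1 N); the arm keeps its last pose, push and grip.
It fails at once if the bolt is forced against the keeper (over 30 N) (contact force between bolt and keeper above 30 N).
It fails at once if the enamel jar in front of the door is moved more than 20 mm (distance of enamel_jar from where it was at the start of the episode above 0.02 m).
It also fails if it takes over 32 s, if anything falls off the work surface, if the arm or the gripper's body presses on something with over 40 N, if the wrist force passes 120 N, or if a joint passes its speed limit or range.

## Robot

A 6-joint arm with a two-finger parallel gripper is mounted at the origin on a cart in front of the work surface, level with it; the furniture and walls round the work are solid. World frame = base frame: x ahead of the robot, y to its left, z up, the work surface at z = 0. Lengths are in m, angles in rad, forces in N, time in s.
With the tool pointing down it reaches from about 0.35 to 0.775 m from the base axis. Payload 5.5 kg.
Tool frame: the origin (TCP) lies at the very end of the fingers, on their centre line; the grasp point (between the pads) lies 19 mm behind it; z points along the fingers, y is the direction in which the jaws open and shut (so a half turn about z gives the same grasp; the last joint's range is limited). The gripper opens to 85 mm and grips with 20 to 120 N. Pads are 22 mm wide; open, the fingers measure 114 mm over their backs; the gripper's body (76 mm by 85 mm) begins 54 mm behind the grasp point. The pads swing forward as they close: fully open they stand 13 mm farther back than shut.
Start: joints at [-1.456, 0.313, 0.046, 1.304, 0, 1.431], TCP at [0.145, -0.556, 0.231] pointing down, gripper open.
Joint ranges: [-2.76, 2.76], [-0.86, 1.69], [-1.03, 1.26], [-2.2, 2.34], [-1.47, 1.5], [-3.14, 3.14]. Speed limits (rad/s): [2.57, 2.57, 3.14, 3.14, 3.14, 3.14].

## Interface

Orientations are given as a unit quaternion [w, x, y, z].
In Python, from workcell import get_state, imaging, env, spotter gives the robot as it stands.
- The arm moves only by the tool play_rows, never from a script. Its argument "moves" is a list of rows, each an object with "claw": the finger opening in cm, from 0 to 8.54; "delta_pos": the shift along the tool's x, y, z in cm, a list of three; "twist": the turn about the tool's z in degrees. A call has 1 to 12 rows; each row is the pose to reach, as a shift and turn from the pose commanded when the call began, along the tool's axes at that moment; what a row does not reach only later rows make up. A row lasts 1/8 s, in which the tool goes at most 62.5 mm and 10.7 degrees, less where a joint would pass 70% of its speed; a pose out of reach is approached as far as the arm can. A call with a gripper value outside its range is refused whole. The fingers move at their own pace and stop on an object; "force" is the grip in N (left out, the last holds). Time passes only in rows, so rows that repeat a pose let the fingers close. It gives the time, the measured TCP pose, the force and the opening at its end, in the units of the state.
- get_state(): the state, without advancing time (a new reading comes with each control period).
- imaging.read_camera(name): name is "scene" or "top" or "wrist"; returns the picture (400x640x3 uint8, red, green, blue); there is no depth.
- imaging.camera_info(name): a dict with "fx", "fy", "cx", "cy" (pixels), "k1" (the pictures are not rectified: a ray, as slopes to the right and down, at radius r is drawn at 1 + k1 r^2 times it, then the intrinsics apply), "world_to_cam" (4x4, takes a point from world to camera coordinates). Camera axes: x right, y down, z forward; pixel columns grow to the right and rows downward; lengths in m; the calibration is good to about 2 mm. A picture is of the moment at which its call begins: read the wrist's pose just before it. camera_info takes no time and is no camera call; for the wrist camera it gives the pose at the moment of the call.
- env.hand_in(): hands the job in, once; it reports no verdict.
Trained networks look in the newest picture that a camera, given by its name, has taken for a name from the list of things; names that differ only in an ending like _2 or _b are one class to them, and where a whole thing is asked for, a point or a joint stands for the part that bears it (a point fixed in the world has none). Each returns a list of dicts, best first, with "conf" (0 to 1); they miss things now and then, are a little off and sometimes report something else, mostly with a low value. They report only what shows in the picture. A call takes as long as a camera call.
- spotter.spot_in(camera, query): "extent" ([left, top, right, bottom] in pixels, round what is visible of it).
The state is a dict: "clock": time; "joint_pos": joint angles; "qvel": joint speeds; "tau": joint torques, N m; "tcp_pos": TCP position; "orientation": TCP orientation; "wrist_force": force on the tool from outside, world axes, zero at the start; "ft_torque": the same for the moment, N m; "finger_gap": finger opening in m.
Only numpy, scipy, OpenCV 4.12 (cv2) and the standard library are available. Lean on these libraries where they do the work, as an engineer would, in place of code of your own. Each camera call takes 0.05 s, during which the arm holds its last target. There are 200 camera calls.

## Working session

There is one attempt and no reset: what is moved stays moved. The work goes in short steps, Python scripts to look and compute and a tool call to move; the robot and the scene stay as the last step left them, time stands still between calls to the robot, and variables do not carry over. Pictures are saved under pics/ and viewed, about 8 in all and at most 12, crops included, and the job is handed in when it is done.

Besides the shell and the picture viewer there is one more tool, called as name(argument=value, ...), one argument or row to a line, values as JSON. play_rows: Moves the arm, as the interface text tells. Its arguments: {"type":"object","properties":{"moves":{"type":"array"},"force":{"type":"number"}},"required":["moves"]}

```bash
mkdir -p pics; cat > h.py <<'E'
from workcell import get_state, imaging, env, spotter
import numpy as np, cv2
def ray(info,u,v):
    x=(u-info["cx"])/info["fx"]; y=(v-info["cy"])/info["fy"]
    K=np.array([[info["fx"],0,info["cx"]],[0,info["fy"],info["cy"]],[0,0,1.]])
    p=cv2.undistortPoints(np.array([[[u,v]]],float),K,np.array([info["k1"],0,0,0,0.]))[0,0]
    T=np.array(info["world_to_cam"]); R=T[:3,:3]; o=-R.T@T[:3,3]
    d=R.T@np.array([p[0],p[1],1]); return o,d/np.linalg.norm(d)
def tri(rays):
    A=np.zeros((3,3));b=np.zeros(3)
    for o,d in rays:
        P=np.eye(3)-np.outer(d,d);A+=P;b+=P@o
    x=np.linalg.solve(A,b); return x,[np.linalg.norm((np.eye(3)-np.outer(d,d))@(x-o)) for o,d in rays]
def proj(info,X):
    T=np.array(info["world_to_cam"]); c=T[:3,:3]@X+T[:3,3]; x,y=c[:2]/c[2]; s=1+info["k1"]*(x*x+y*y)
    return np.array([info["fx"]*x*s+info["cx"],info["fy"]*y*s+info["cy"]])
E
python3 - <<'E'
from h import *
s=get_state(); print(s)
for n in ["scene","top"]:
    im=imaging.read_camera(n); cv2.imwrite(f"pics/{n}0.png",im[:,:,::-1])
    i=imaging.camera_info(n); T=np.array(i["world_to_cam"]); print(n,i["fx"],i["k1"],-T[:3,:3].T@T[:3,3],T[2,:3])
    for q in ["handle","bolt","case","enamel_jar","keeper","door"]:
        print(q,[(np.round(d["extent"]),round(d["conf"],2)) for d in spotter.spot_in(n,q)[:2]])
E
```

```text
{'clock': 0.0, 'joint_pos': array([-1.45559532e+00,  3.14032652e-01,  4.49764343e-02,  1.30356058e+00,
       -9.49591937e-06,  1.43120671e+00]), 'qvel': array([-0.00046665,  0.00101986, -0.00200494, -0.00068882, -0.00042075,
       -0.00116171]), 'tau': array([ 3.25236499e-05, -4.80626750e+01,  2.98533851e+01,  1.95334491e-02,
       -1.26946256e-04, -3.53147335e-06]), 'tcp_pos': array([ 0.14486076, -0.55594128,  0.23038945]), 'orientation': array([-9.10224927e-04,  9.91895775e-01,  1.27050949e-01,  6.35179712e-06]), 'wrist_force': array([-0.63242416, -0.27869199, -0.32468741]), 'ft_torque': array([ 0.02172091,  0.05323025, -0.02781193]), 'finger_gap': 0.08565711980150574}
scene 486.77798981614256 -0.05557570621728974 [0.0868118  0.79798011 0.55565607] [ 0.47685879 -0.73616216 -0.48028217]
handle [(array([300., 154., 372., 209.]), 0.95)]
bolt [(array([299., 153., 369., 212.]), 0.77), (array([343., 248., 363., 284.]), 0.66)]
case [(array([215., 152., 376., 271.]), 0.97), (array([343., 245., 363., 282.]), 0.65)]
enamel_jar [(array([342., 246., 362., 284.]), 0.91), (array([268., 158., 369., 253.]), 0.59)]
keeper [(array([359., 166., 376., 192.]), 0.68)]
door [(array([268., 152., 372., 253.]), 0.96)]
top 464.8448148613992 -0.11405940118943357 [0.42427574 0.16643783 1.04133115] [ 0.08889887 -0.01924133 -0.99585479]
handle [(array([322., 187., 414., 214.]), 0.7)]
bolt [(array([324., 186., 422., 212.]), 0.96), (array([325., 188., 419., 213.]), 0.45)]
case [(array([278., 111., 435., 216.]), 0.78)]
enamel_jar [(array([302., 243., 319., 262.]), 0.76)]
keeper [(array([294., 175., 414., 213.]), 0.62), (array([410., 198., 422., 218.]), 0.52)]
door [(array([290., 179., 414., 214.]), 0.63)]
```

```bash
python3 - <<'E'
import cv2,numpy as np
a=cv2.imread("pics/scene0.png")[130:300,200:400]; b=cv2.imread("pics/top0.png")[100:270,260:460]
cv2.imwrite("pics/crop0.png",np.hstack([cv2.resize(x,None,fx=4,fy=4,interpolation=cv2.INTER_CUBIC)[:, :] for x in (a,)]))
cv2.imwrite("pics/crop1.png",cv2.resize(b,None,fx=4,fy=3.5,interpolation=cv2.INTER_CUBIC))
E
python3 - <<'E'
import cv2,numpy as np
a=cv2.imread("pics/scene0.png")[130:290,210:390]; b=cv2.imread("pics/top0.png")[100:270,270:450]
print(cv2.imwrite("pics/crop.png",np.vstack([cv2.resize(x,(720,298 if 0 else 300),interpolation=cv2.INTER_CUBIC) for x in (a[:150],b[:150])])))
E
```

```text
True
```

View pics/crop0.png

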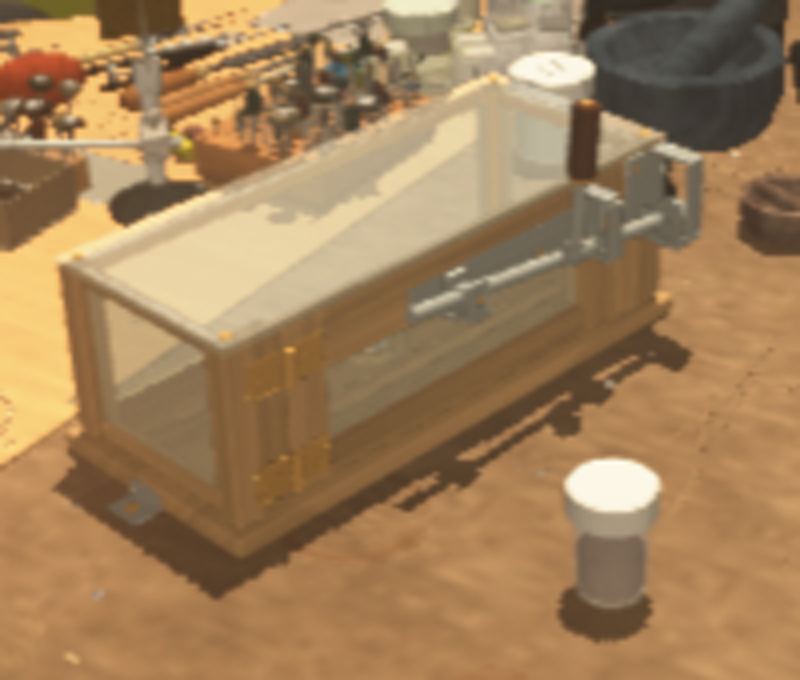

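View pics/crop1.png

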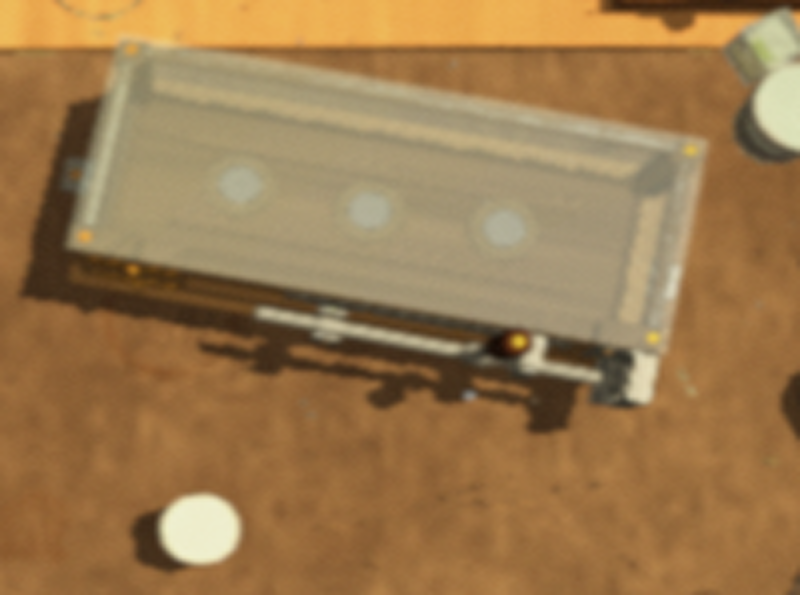

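The scene crop shows the handle from pixel (346.5,156) at its top to (345.7,174.5) at its bottom. In the top view its top is near (389,198). The jar is in front, nearer the hinge side. The roof screws give the case yaw.

```bash
python3 - <<'E'
from h import *
S=imaging.camera_info("scene");T=imaging.camera_info("top")
def tp(x,y): return (x/4+260,y/3.5+100)
def sc(x,y): return (x/4+200,y/4+130)
def at(i,p,z):
    o,d=ray(i,*p); return o+d*(z-o[2])/d[2]
c=[at(T,tp(*p),.112) for p in [(133,48),(690,150),(653,338),(84,236)]]; print(np.round(c,4))
f=c[3]-c[2]; g=c[0]-c[1]; print("yaw front/back",[np.degrees(np.arctan2(-v[0],v[1])) for v in (f,g)], np.linalg.norm(f), np.linalg.norm(c[0]-c[3]))
print("centre",np.mean(c,0))
ht=tri([ray(S,*sc(586,104)),ray(T,*tp(517,341))]); print("handle top",ht)
print("handle mid",tri([ray(S,*sc(584.5,141)),ray(T,*tp(513,344))]))
print("jar",at(T,tp(200,529),.058), tri([ray(S,*sc(612,478)),ray(T,*tp(200,529))]))
th=np.radians(-10); 
for yaw in (-9,-10,-11,-12,-13):
    t=np.radians(yaw);R=np.array([[np.cos(t),-np.sin(t)],[np.sin(t),np.cos(t)]])
    c0=np.mean(c,0)[:2]
    pt=lambda x,y,z: np.r_[c0+R@[x,y],z]
    # swivel case: x -80ish?, y 15 ; handle: y -70
    print(yaw,[np.round(proj(i,pt(-.086,15e-3-.085-.006,.141)),1) for i in (S,T)], pt(-.086,-.076,.141))
E
```

```text
[[ 0.7054  0.1953  0.112 ]
 [ 0.6433 -0.0912  0.112 ]
 [ 0.5319 -0.0678  0.112 ]
 [ 0.5935  0.2205  0.112 ]]
yaw front/back [np.float64(-12.067816340595275), np.float64(-12.214989694478081)] 0.29489063934127535 0.11464191552770284
centre [0.6185267  0.06418257 0.112     ]
handle top (array([0.52460377, 0.01003715, 0.15912118]), [np.float64(0.0007172265810165191), np.float64(0.0007172265810163976)])
handle mid (array([0.52572304, 0.0084753 , 0.13774716]), [np.float64(0.00031328085946104707), np.float64(0.0003132808594610322)])
jar [0.42418612 0.16318548 0.058     ] (array([0.42415845, 0.16317095, 0.05806645]), [np.float64(3.136521150429869e-05), np.float64(3.136521150428476e-05)])
-9 [array([349.1, 163.1]), array([391.6, 200.3])] [0.52169648 0.00257162 0.141     ]
-10 [array([349.2, 163.6]), array([390.8, 200.8])] [0.52063597 0.00427093 0.141     ]
-11 [array([349.2, 164. ]), array([389.9, 201.3])] [0.51960528 0.00598848 0.141     ]
-12 [array([349.2, 164.4]), array([389.1, 201.8])] [0.51860472 0.00772376 0.141     ]
-13 [array([349.2, 164.8]), array([388.2, 202.3])] [0.51763459 0.00947624 0.141     ]
```

play_rows(
  moves=[
    {"claw": 8.5,"delta_pos": [51,-45.1,-3],"twist": -63.3},
    {"claw": 8.5,"delta_pos": [51,-45.1,-3],"twist": -63.3},
    {"claw": 8.5,"delta_pos": [51,-45.1,-3],"twist": -63.3},
    {"claw": 8.5,"delta_pos": [51,-45.1,-3],"twist": -63.3},
    {"claw": 8.5,"delta_pos": [51,-45.1,-3],"twist": -63.3},
    {"claw": 8.5,"delta_pos": [51,-45.1,-3],"twist": -63.3},
    {"claw": 8.5,"delta_pos": [51,-45.1,-3],"twist": -63.3},
    {"claw": 8.5,"delta_pos": [51,-45.1,-3],"twist": -63.3},
    {"claw": 8.5,"delta_pos": [51,-45.1,-3],"twist": -63.3},
    {"claw": 8.5,"delta_pos": [51,-45.1,-3],"twist": -63.3},
    {"claw": 8.5,"delta_pos": [51,-45.1,-3],"twist": -63.3},
    {"claw": 8.5,"delta_pos": [51,-45.1,-3],"twist": -63.3},
  ],
  force=30,
)

```text
clock: 2.2
tcp_pos: [0.5264, 0.0118, 0.2611]
orientation: [0.0, 0.776, 0.631, 0.0]
wrist_force: [-1.1, -0.1, 0.3]
finger_gap: 0.0853
```

```bash
python3 - <<'E'
from h import *
s=get_state(); print(s["clock"],s["tcp_pos"],s["orientation"],s["joint_pos"])
i=imaging.camera_info("wrist"); im=imaging.read_camera("wrist"); cv2.imwrite("pics/w1.png",im[:,:,::-1])
T=np.array(i["world_to_cam"]); print(-T[:3,:3].T@T[:3,3],T[2,:3],T[0,:3])
print(proj(i,np.array([.5246,.01,.159])),proj(i,np.array([.5257,.0085,.138])))
print([(np.round(d["extent"]),round(d["conf"],2)) for d in spotter.spot_in("wrist","handle")[:3]])
import json; json.dump({k:(v.tolist() if hasattr(v,'tolist') else v) for k,v in i.items()},open("w1.json","w"))
E
```

```text
2.2 [0.52638794 0.01175995 0.26105154] [7.36930205e-05 7.75872861e-01 6.30889171e-01 3.90219998e-04] [-1.30463541e-01  2.11082902e-01 -1.70196202e-02  1.34205041e+00
  4.65677147e-04  1.64573173e+00]
[0.53962386 0.07605245 0.40232776] [-0.05218428 -0.25400548 -0.96579398] [ 9.78802050e-01 -2.04806231e-01  9.77257166e-04]
[312.94391148 198.18733318] [314.68445398 192.96819308]
[(array([300.,  41., 325., 245.]), 0.9)]
```

View pics/w1.png

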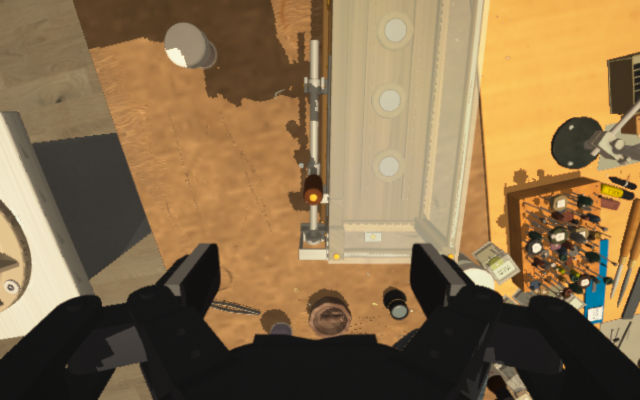

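The wrist view shows the handle top at (313.5,198), as my triangulation predicted (313,198). The rod is upright in the picture, so the jaws are square to the door. Descending and closing.

play_rows(
  moves=[
    {"claw": 8.5,"delta_pos": [-0.3,0,6],"twist": 0},
    {"claw": 8.5,"delta_pos": [-0.3,0,11],"twist": 0},
    {"claw": 8.5,"delta_pos": [-0.3,0,13.8],"twist": 0},
    {"claw": 5,"delta_pos": [-0.3,0,13.8],"twist": 0},
    {"claw": 3,"delta_pos": [-0.3,0,13.8],"twist": 0},
    {"claw": 3,"delta_pos": [-0.3,0,13.8],"twist": 0},
  ],
  force=25,
)

```text
clock: 3.05
tcp_pos: [0.5254, 0.005, 0.1252]
orientation: [0.001, 0.778, 0.628, 0.001]
wrist_force: [-0.1, -0.1, 0.3]
finger_gap: 0.0319
```

```bash
python3 - <<'E'
from h import *
im=imaging.read_camera("wrist"); i=imaging.camera_info("wrist"); cv2.imwrite("pics/w2.png",im[:,:,::-1])
s=get_state(); print(s["tcp_pos"],s["wrist_force"],s["finger_gap"])
print(proj(i,np.array([.5246,.01,.159])),[(np.round(d["extent"]),round(d["conf"],2)) for d in spotter.spot_in("wrist","handle")[:3]])
E
```

```text
[0.52529328 0.00511077 0.12498187] [ 0.36987525 -1.23019557  0.34647828] 0.02995120817908343
[310.65683349 278.89373167] [(array([288.,   0., 332., 316.]), 0.6)]
```

View pics/w2.png

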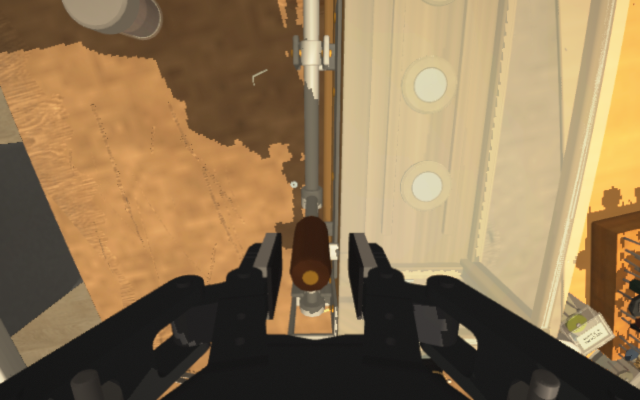

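The picture shows the handle between the pads, its top at (311,280). It sits about 2 mm left of the pad midline (315) and slightly hinge-ward. I'll correct for that and close.

play_rows(
  moves=[
    {"claw": 3,"delta_pos": [0.25,-0.15,0],"twist": 0},
    {"claw": 2.2,"delta_pos": [0.25,-0.15,0.1],"twist": 0},
    {"claw": 1.0,"delta_pos": [0.25,-0.15,0.1],"twist": 0},
    {"claw": 1.0,"delta_pos": [0.25,-0.15,0.1],"twist": 0},
    {"claw": 1.0,"delta_pos": [0.25,-0.15,0.1],"twist": 0},
  ],
  force=25,
)

```text
clock: 3.78
tcp_pos: [0.5236, 0.0084, 0.1223]
orientation: [0.0, 0.778, 0.629, 0.0]
wrist_force: [1.0, -0.3, -0.1]
finger_gap: 0.0151
```

play_rows(
  moves=[
    {"claw": 1.0,"delta_pos": [0.2,0,-0.3],"twist": 0},
    {"claw": 1.0,"delta_pos": [0.4,0,-0.6],"twist": 0},
    {"claw": 1.0,"delta_pos": [0.6,0,-0.9],"twist": 0},
    {"claw": 1.0,"delta_pos": [0.7,0,-1.1],"twist": 0},
    {"claw": 1.0,"delta_pos": [0.7,0,-1.1],"twist": 0},
    {"claw": 1.0,"delta_pos": [0.7,0,-1.1],"twist": 0},
  ],
  force=25,
)

```text
clock: 4.53
tcp_pos: [0.5246, 0.0153, 0.1332]
orientation: [-0.0, 0.778, 0.629, 0.0]
wrist_force: [1.7, 1.3, -4.0]
finger_gap: 0.0156
```

```bash
python3 - <<'E'
from h import *
ims=[]
for n in ("scene","wrist"):
    im=imaging.read_camera(n)[:,:,::-1]
    ims.append(im)
a=cv2.resize(ims[0][140:240,270:400],(780,600),interpolation=cv2.INTER_CUBIC)
cv2.imwrite("pics/s3.png",a); cv2.imwrite("pics/w3.png",ims[1])
s=get_state(); print(s["clock"],s["tcp_pos"],s["wrist_force"],s["finger_gap"])
E
```

```text
4.625 [0.52464631 0.01521046 0.13325575] [ 1.27398411  0.15941361 -3.30160043] 0.015201677170477521
```

View pics/s3.png

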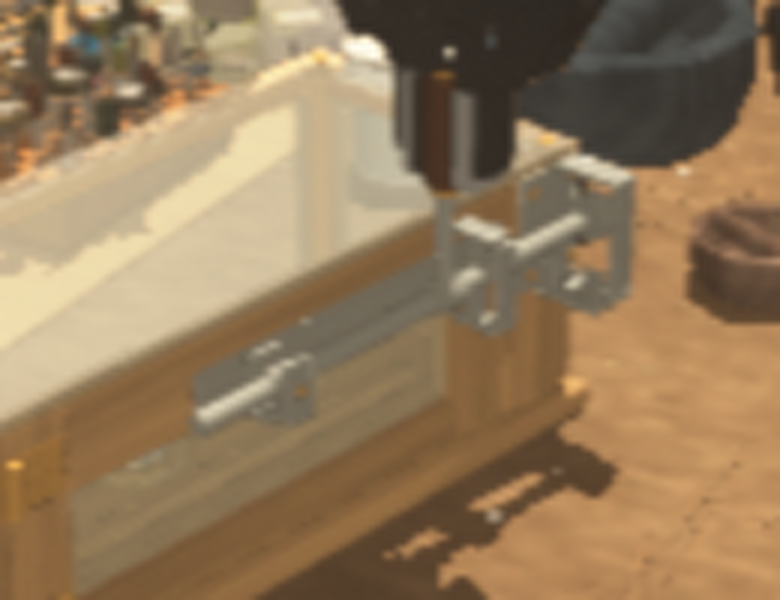

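The scene crop shows the handle between the pads, and the rod is lifted through the keeper at (580,225). The wrist carries about 3.3 N. Next I draw slowly, watching the force.

play_rows(
  moves=[
    {"claw": 1.0,"delta_pos": [0.3,0,0],"twist": 0},
    {"claw": 1.0,"delta_pos": [0.6,0,0],"twist": 0},
    {"claw": 1.0,"delta_pos": [0.9,0,0],"twist": 0},
    {"claw": 1.0,"delta_pos": [1.2,0,0],"twist": 0},
  ],
  force=25,
)

```text
clock: 5.12
tcp_pos: [0.5273, 0.027, 0.1333]
orientation: [0.0, 0.778, 0.629, -0.0]
wrist_force: [0.3, -0.6, -3.7]
finger_gap: 0.0154
```

play_rows(
  moves=[
    {"claw": 1.0,"delta_pos": [0.4,0,0],"twist": 0},
    {"claw": 1.0,"delta_pos": [0.8,0,0],"twist": 0},
    {"claw": 1.0,"delta_pos": [1.3,0,0],"twist": 0},
    {"claw": 1.0,"delta_pos": [1.8,0,0],"twist": 0},
    {"claw": 1.0,"delta_pos": [2.3,0,0],"twist": 0},
    {"claw": 1.0,"delta_pos": [2.3,0,0],"twist": 0},
  ],
  force=25,
)

```text
clock: 5.88
tcp_pos: [0.5321, 0.0501, 0.1331]
orientation: [-0.0, 0.777, 0.629, 0.0]
wrist_force: [2.0, -0.2, -6.5]
finger_gap: 0.0151
```

```bash
python3 - <<'E'
from h import *
im=imaging.read_camera("scene")[:,:,::-1]
cv2.imwrite("pics/s4.png",cv2.resize(im[140:240,270:400],(780,600),interpolation=cv2.INTER_CUBIC))
s=get_state(); print(s["clock"],s["tcp_pos"],s["orientation"],s["wrist_force"],s["finger_gap"])
# arc plan: rows in current tool frame
q=s["orientation"];w,x,y,z=q
from scipy.spatial.transform import Rotation as Ro
R=Ro.from_quat([x,y,z,w]).as_matrix(); print(np.round(R,3))
c0=np.array([.6185,.0642]);t=np.radians(-12.1);Rc=np.array([[np.cos(t),-np.sin(t)],[np.sin(t),np.cos(t)]])
H=c0+Rc@[-.068,.120]; print("hinge",H)
p=s["tcp_pos"][:2]
for a in np.arange(.05,.5,.05):
    Ra=np.array([[np.cos(a),np.sin(a)],[-np.sin(a),np.cos(a)]])
    d=np.r_[H+Ra@(p-H)-p,0]; print(round(a,2),np.round(R.T@d*100,2),round(np.degrees(a),1))
E
```

```text
5.925 [0.53200751 0.04993545 0.13303758] [-3.36517654e-04  7.77528323e-01  6.28847812e-01  1.53981501e-04] [ 2.29374267  0.30552557 -6.90491462] 0.015212280254603692
[[ 0.209  0.978 -0.   ]
 [ 0.978 -0.209  0.001]
 [ 0.001 -0.    -1.   ]]
hinge [0.57716497 0.19578805]
0.05 [ 0.09 -0.76  0.  ] 2.9
0.1 [ 0.21 -1.51  0.  ] 5.7
0.15 [ 0.37 -2.26  0.  ] 8.6
0.2 [ 0.57 -2.99  0.  ] 11.5
0.25 [ 0.81 -3.72  0.  ] 14.3
0.3 [ 1.08 -4.43  0.  ] 17.2
0.35 [ 1.39 -5.13  0.  ] 20.1
0.4 [ 1.73 -5.81  0.  ] 22.9
0.45 [ 2.11 -6.48  0.  ] 25.8
```

View pics/s4.png

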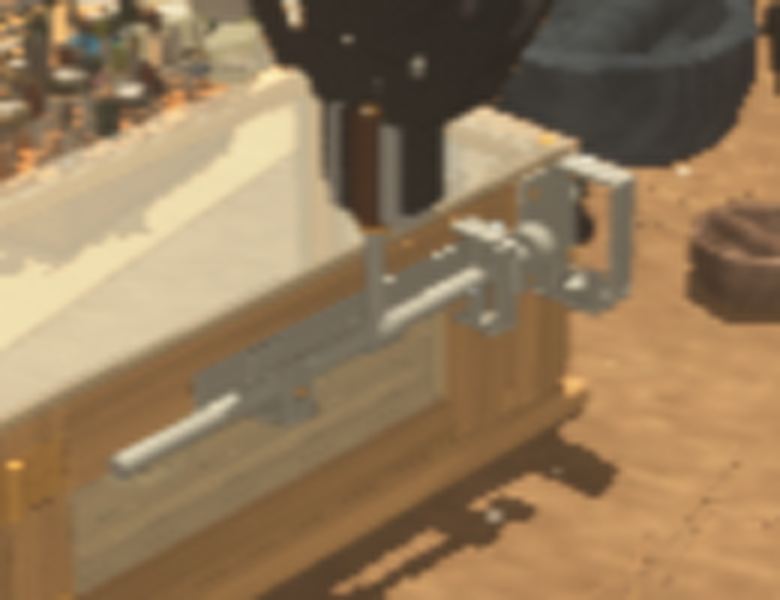

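The scene crop shows the head drawn about 35 mm, with the head at (535,240) out of the keeper strap, and the door still shut. I'll ease 2 mm down and then swing on the hinge arc with matching twist.

play_rows(
  moves=[
    {"claw": 1.0,"delta_pos": [0,0,0.2],"twist": 0},
    {"claw": 1.0,"delta_pos": [0.1,-0.75,0.2],"twist": 2.9},
    {"claw": 1.0,"delta_pos": [0.2,-1.5,0.2],"twist": 5.7},
    {"claw": 1.0,"delta_pos": [0.37,-2.25,0.2],"twist": 8.6},
    {"claw": 1.0,"delta_pos": [0.57,-3.0,0.2],"twist": 11.5},
    {"claw": 1.0,"delta_pos": [0.8,-3.7,0.2],"twist": 14.3},
    {"claw": 1.0,"delta_pos": [1.08,-4.4,0.2],"twist": 17.2},
    {"claw": 1.0,"delta_pos": [1.4,-5.1,0.2],"twist": 20.1},
    {"claw": 1.0,"delta_pos": [1.7,-5.8,0.2],"twist": 22.9},
    {"claw": 1.0,"delta_pos": [1.95,-6.2,0.2],"twist": 24.6},
    {"claw": 1.0,"delta_pos": [1.95,-6.2,0.2],"twist": 24.6},
    {"claw": 1.0,"delta_pos": [1.95,-6.2,0.2],"twist": 24.6},
  ],
  force=30,
)

```text
clock: 7.42
tcp_pos: [0.4763, 0.0813, 0.1319]
orientation: [0.0, 0.894, 0.449, 0.001]
wrist_force: [1.9, -0.9, 4.1]
finger_gap: 0.015
```

```bash
python3 - <<'E'
from h import *
for n in ("scene","top","wrist"):
    im=imaging.read_camera(n)[:,:,::-1]; cv2.imwrite(f"pics/{n}5.png",im)
    print(n,[(q,[(np.round(d["extent"]),round(d["conf"],2)) for d in spotter.spot_in(n,q)[:1]]) for q in ("door","bolt","enamel_jar")])
a=cv2.imread("pics/scene5.png")[130:290,210:400];b=cv2.imread("pics/top5.png")[100:270,260:460]
cv2.imwrite("pics/c5.png",np.hstack([cv2.resize(a,(400,337),interpolation=cv2.INTER_CUBIC),cv2.resize(b,(400,337),interpolation=cv2.INTER_CUBIC)]))
s=get_state(); print(s["clock"],s["tcp_pos"],s["wrist_force"],s["finger_gap"],s["qvel"])
H=np.array([.5772,.1958]);p=s["tcp_pos"][:2]-H;p0=np.array([.532,.050])-H
print("angle",np.arctan2(p0[1],p0[0])-np.arctan2(p[1],p[0]),np.linalg.norm(p0),np.linalg.norm(p))
E
```

```text
scene [('door', [(array([270., 167., 390., 253.]), 0.71)]), ('bolt', [(array([290., 168., 387., 222.]), 0.66)]), ('enamel_jar', [(array([343., 249., 365., 282.]), 0.84)])]
top [('door', [(array([290., 177., 341., 217.]), 0.69)]), ('bolt', [(array([305., 188., 339., 217.]), 0.53)]), ('enamel_jar', [(array([303., 243., 319., 263.]), 0.58)])]
wrist [('door', [(array([298.,   0., 374., 339.]), 0.63)]), ('bolt', [(array([297.,   0., 338., 339.]), 0.76)]), ('enamel_jar', [(array([146., 119., 228., 182.]), 0.94)])]
8.025 [0.47629721 0.08135205 0.13177989] [ 1.54719245 -2.67692382  5.90390407] 0.015283321511456704 [-1.52947945e-04 -1.75213367e-03 -4.05387884e-05 -8.67424503e-04
 -8.39912337e-04  4.44746514e-04]
angle 0.42196456789906156 0.15264560262254526 0.1525768894256674
```

View pics/c5.png

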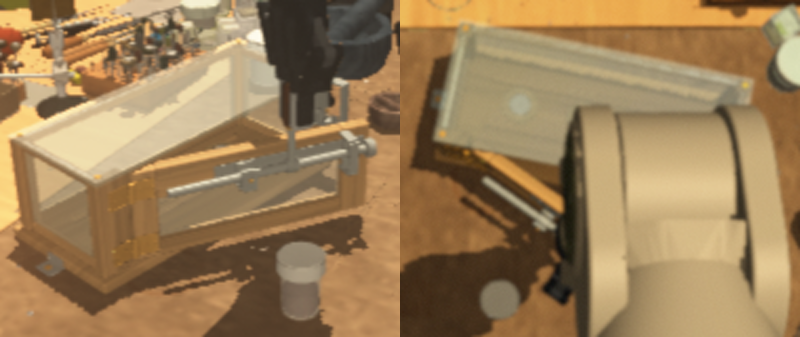

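The scene and top crops show the door ajar, the head clear of the keeper and the jar untouched. I'll check the grip and the draw in the wrist view before handing in.

View pics/wrist5.png

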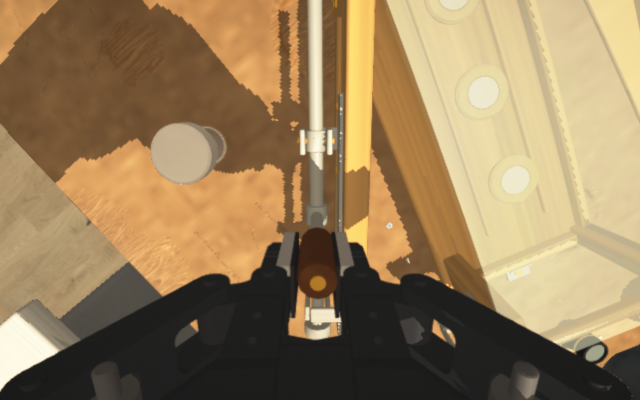

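```bash
python3 - <<'E'
from h import *
S=imaging.camera_info("scene")
c0=np.array([.6185,.0642]);H=np.array([.5772,.1958])
a=cv2.resize(cv2.imread("pics/scene5.png")[140:240,270:400],(780,600),interpolation=cv2.INTER_CUBIC)
for th,col in ((.29,(0,0,255)),(.42,(0,255,0)),(.58,(255,0,0))):
    t=np.radians(-12.1)-th; xc=np.array([np.cos(t),np.sin(t)]);yc=np.array([-xc[1],xc[0]])
    for d,z in ((.238,.106),(.238,.02)):
        u=proj(S,np.r_[H-d*yc-.0*xc,z]); cv2.circle(a,tuple(int(v) for v in (u-[270,140])*6),5,col,-1)
    for dr in (.02,.035):
        u=proj(S,np.r_[H-(.105+.165-dr)*yc-.014*xc,.088]); cv2.drawMarker(a,tuple(int(v) for v in (u-[270,140])*6),col,0 if dr>.03 else 1,14,2)
cv2.imwrite("pics/c6.png",a)
E
```

```text
(no output)
```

View pics/c6.png

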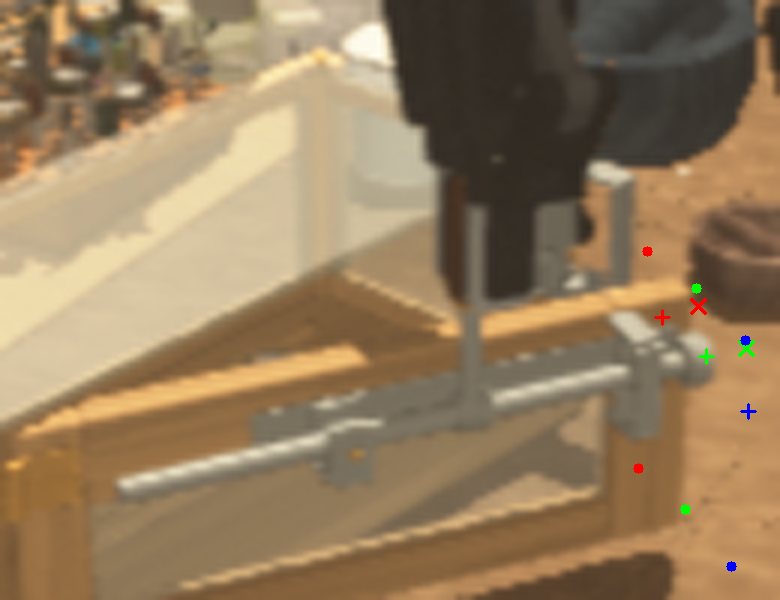

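The wrist view shows the handle held between both pads at (318,265). In the scene overlay the door corner (690,285) and the bolt head (703,357) land on the markers for 0.42 rad and 35 mm draw. Handing in.

```bash
python3 - <<'E'
from h import *
s=get_state(); print(s["clock"],s["tcp_pos"],s["wrist_force"],s["finger_gap"],abs(s["qvel"]).max())
print(env.hand_in())
E
```

```text
8.025 [0.47629721 0.08135205 0.13177989] [ 1.54719245 -2.67692382  5.90390407] 0.015283321511456704 0.0017521336685389973
the job is handed in; nothing more can be done
None
```

I opened the case and handed the job in at 8.0 s. The arm was still gripping the handle and holding the door ajar. The hand-in gives no verdict, so the result rests on my own last checks.

**What I did:** I gripped the handle with the jaws across the door and lifted it about 11 mm along its arc. I then drew the bolt about 35 mm with the door shut. The wrist force stayed under about 8 N at every reading, with no sign of the head catching on the lip. Finally I swung the door open on its hinge arc, turning the gripper to match.

**Last checks:**

| Check | Reading |
|---|---|
| Door angle | about 0.42 rad from the gripper's position; the scene picture agrees |
| Bolt draw | about 35 mm in the scene picture, head clear of the keeper |
| Grip | finger gap 15 mm on the 16 mm handle, grip set to 30 N |
| Motion | arm standing still |
| Jar | detected at the same place as at the start, within about 1 pixel in the top view |

**Disagreement:** After I lowered the handle 2 mm, the vertical wrist force went from −7 N to about +6 N. I take this as harmless strain in the grip.

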